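# Set the camera stand's leg to length and clamp it

### The arm

A 6-joint arm with a two-finger parallel gripper is mounted at the origin on the work surface. World frame = base frame: x ahead of the robot, y to its left, z up, the work surface at z = 0. Lengths are in mm, angles in rad, forces in N, time in s.
With the tool pointing down it reaches from about 275 to 875 mm from the base axis. Payload 12.5 kg.
Tool frame: the origin (TCP) lies between the finger pads; the fingertips stand 17 mm ahead of it and the grasp point (between the pads) lies 2 mm behind it; x points along the fingers, y is the direction in which the jaws open and shut, and the axes are right-handed (so a half turn about x gives the same grasp; the last joint's range is limited). The gripper opens to 85 mm and grips with 20 to 120 N. Pads are 22 mm wide; open, the fingers measure 114 mm over their backs; the gripper's body (76 mm by 85 mm) begins 54 mm behind the grasp point. The pads swing forward as they close: fully open they stand 13 mm farther back than shut.
Start: joints at [1.164, 0.351, 1.652, -0, 1.139, -0.085], TCP at [173.919, 521.763, 248.29] pointing down, gripper open.
Joint ranges: [-2.75, 2.75], [-0.79, 2.1], [0.01, 2.65], [-1.57, 4.71], [0.07, 3.14], [-2.87, 2.87]. Speed limits (rad/s): [2.22, 2.22, 2.79, 3.14, 3.14, 3.14].

### API

Orientations are given as a unit quaternion [w, x, y, z].
In Python, from rig import arm gives the robot as it stands.
- The arm moves only by the tool apply_moves, never from a script. Its argument "commands" is a list of rows, each a list of 6 numbers: the shift along the tool's x, y, z scaled (see below), then the turn, a rotation vector about the tool's x, y, z scaled (see below). In form: [[dx, dy, dz, ax, ay, az], ...]. A call has 1 to 10 rows; each row is the pose to reach, as a shift and turn from the pose commanded when the call began, along the tool's axes at that moment; what a row does not reach only later rows make up. The controller multiplies each number of a shift by 1 m and each number of a turn by 90 degrees. A row lasts 1/8 s, in which the tool goes at most 62.5 mm and 10.7 degrees, less where a joint would pass 70% of its speed; a pose out of reach is approached as far as the arm can. A call with a number of a shift or a turn outside -1 to 1 is refused whole. A call with a gripper value outside its range is refused whole. "gripper" is the closure, from -1 (fully open) to 1 (shut), so that 0 is half open, set as the call begins (left out, the last holds). The fingers move at their own pace and stop on an object; "newtons" is the grip in N (left out, the last holds). Time passes only in rows, so rows that repeat a pose let the fingers close. It gives the time, the measured TCP pose, the force and the opening at its end, in the units of the state.
- arm.read_state(): the state, without advancing time (a new reading comes with each control period).
- arm.grab_frame(name): name is "side" or "top"; returns a dict with "image" (384x512x3 uint8, blue, green, red), "z_map" (384x512 float32, mm along the optical axis (not along the pixel's ray), 0 where there is no reading), "fx", "fy", "cx", "cy" (pixels), "view" (4x4, takes a point from world to camera coordinates). Camera axes: x right, y up, looking along -z (the intrinsics and any distortion apply to the point x, -y, -z); pixel columns grow to the right and rows downward; lengths in mm; the calibration is good to about 2 mm. A picture is of the moment at which its call begins.
- arm.close_job(): hands the job in, once; it reports no verdict.
The state is a dict: "clock": time; "qpos": joint angles; "joint_vel": joint speeds; "tau": joint torques, N m; "eef_pos": TCP position; "orientation": TCP orientation; "force": force on the tool from outside, world axes, zero at the start; "wrist_torque": the same for the moment, N m; "width": finger opening in mm.
Only numpy, scipy, OpenCV 4.12 (cv2) and the standard library are available. Lean on these libraries where they do the work, as an engineer would, in place of code of your own. Each camera call takes 0.05 s, during which the arm holds its last target. There are 200 camera calls.

### The job

The stand for the printer camera lies in its yellow cradles. Draw its sliding leg out until the white line on its foot bar lines up with the red length mark, and while you hold it there against its spring, swing the orange cam lever fully closed along the leg; the lever must stay open until the leg is at the mark. Finish while still holding: leg at the mark, leg and closed lever pinched together between the fingers, nothing let go, and the tape, bracket and cup left where they are.

Things in the scene. Friction and masses are not known exactly. Their poses are not given: they have to be found in the camera images.
- stand: camera stand fixed in yellow cradles (60 wide, up to z 73 mm). Origin on the table straight below the mouth of its black collar (36 wide, z 35 to 73); x runs along the leg the way it slides out, y to the left, z up. Tube, cradles and collar lie at x < 0; at x > 0 there is only a plywood board (top at z 6, out to x 115, y -60 to 94) under the leg.
- leg: steel leg out of the collar along stand x: y -8 to 8, z 42 to 66 mm, ending in a black rubber cross bar 12 thick (x), y -45 to 45, z 32 to 54. Slides out 0 to 55 along x. A spring (5 N in, 8 N out) pulls it in, so it starts fully in, with 45 mm from collar to bar: room for fingers from above, both sides of the leg, to hook behind the bar and push it out. Origin: the stand's, moved with the leg.
- leg_line (a point): middle of the white line on top of the leg's foot bar, over the bar's centre (x 51, y 0, z 54.5 mm in the leg's frame); the bar face that the fingers push is 6 mm nearer the collar. A thin white pointer carries the line on to y 67 mm at the left.
- mark_line (a point): tip of the red length mark: fixed upright red blade, 3 thick (x), 12 wide, up to z 54.5 mm, on a 16 x 24 mm foot, 76 mm to the left of the leg's centre line. Axes as the stand's. The leg is at the mark when leg_line and mark_line have the same x in the stand's frame, 22 to 38 mm farther out than it starts.
- lever (a joint): angle of the orange cam lever, rad: 0 closed (along the leg), 0.5 fully open (swung out to the right, -y). Starts at 0.30 to 0.45, stays where left; about 1 N at its tip moves it. Vertical hinge at x -4, y -14 mm of the stand. Arm 8 mm thick, z 57 to 73, passes over the foot bar. Closed it covers x -4 to 74, y -18 to -10: lever and leg are then 26 mm wide together (y -18 to 8).
- lever_tip (a point): free end of the orange cam lever, 78 mm from its hinge, on the middle of its 8 mm thickness, z 65 mm
- tape_center (a point): centre of a roll of cream tape lying flat, 90 mm across, 24 mm high; leave alone
- bracket_center (a point): centre of a yellow printed L-bracket, 50 x 30 x 40 mm; leave alone
- cup_center (a point): centre (half-way up) of a red plastic cup, 72 mm across, 85 mm high; leave alone

How it is judged:
By the outcome, as a careful person would: the job done as asked, in the order asked, and still so for the second after the job is handed in, while the arm keeps its last pose, push and grip.
It also fails if it takes over 40 s, if anything falls off the work surface, if the arm or the gripper's body presses on something with over 40 N, if the wrist force passes 120 N, or if a joint passes its speed limit or range.

## Working session

There is one attempt and no reset: what is moved stays moved. The work goes in short steps, Python scripts to look and compute and a tool call to move; the robot and the scene stay as the last step left them, time stands still between calls to the robot, and variables do not carry over. Pictures are saved under pics/ and viewed, about 8 in all and at most 12, crops included, and the job is handed in when it is done.

Besides the shell and the picture viewer there is one more tool, called in YAML: its name, and indented under it one key for each argument. apply_moves: Moves the arm, as the interface text tells. Its arguments: {"type":"object","properties":{"commands":{"type":"array"},"gripper":{"type":"number"},"newtons":{"type":"number"}},"required":["commands"]}

```bash
ls; mkdir -p pics; python3 - <<'E'
from rig import arm
import cv2,numpy as np
print(arm.read_state())
for n in("top","side"):
    f=arm.grab_frame(n); cv2.imwrite(f"pics/{n}0.png",f["image"]); np.savez(f"pics/{n}0.npz",**f)
    print(n,f["fx"],f["fy"],f["cx"],f["cy"],f["view"],[k for k in f])
E
```

```text
pics
{'clock': 0.0, 'qpos': array([ 1.16441524e+00,  3.51240967e-01,  1.65243731e+00,  2.90270095e-05,
        1.13909087e+00, -8.45776975e-02]), 'joint_vel': array([-0.00093731, -0.00053298,  0.00018327,  0.00112539, -0.00078208,
        0.00088978]), 'tau': array([-1.59219217e-03, -5.06109524e+01, -2.91395992e+01, -2.10866556e-04,
        4.66973594e-03,  1.26957175e-05]), 'eef_pos': array([173.78602029, 521.49089276, 247.75079338]), 'orientation': array([ 0.69786231,  0.1128874 ,  0.69808256, -0.11368983]), 'force': array([-0.64432205, -0.31061939,  0.58377227]), 'wrist_torque': array([ 0.03465624, -0.03515378,  0.04045703]), 'width': 85.21748225719652}
top 415.81568370349214 415.81568370349214 250.5314126435598 189.1668823757418 [[ 1.61480581e-02 -9.99724175e-01 -1.70532854e-02  1.42923404e+01]
 [ 9.97558722e-01  1.49494920e-02  6.82136971e-02 -5.46754595e+02]
 [-6.79399441e-02 -1.81131724e-02  9.97524976e-01 -9.27678037e+02]
 [ 0.00000000e+00  0.00000000e+00  0.00000000e+00  1.00000000e+00]] ['image', 'z_map', 'fx', 'fy', 'cx', 'cy', 'view']
side 359.13532304457607 359.13532304457607 262.3518114738595 185.79739632407023 [[-7.43728347e-01 -6.68205464e-01 -1.92250855e-02  4.34458822e+02]
 [ 3.51964803e-01 -4.15871281e-01  8.38553430e-01 -2.48486324e+02]
 [-5.68321145e-01  6.16889403e-01  5.44480065e-01 -3.65049132e+02]
 [ 0.00000000e+00  0.00000000e+00  0.00000000e+00  1.00000000e+00]] ['image', 'z_map', 'fx', 'fy', 'cx', 'cy', 'view']
```

View pics/top0.png

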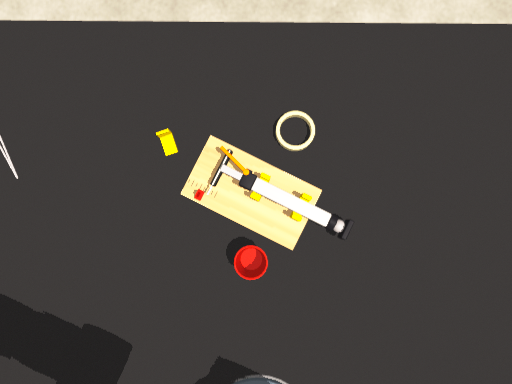

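View pics/side0.png

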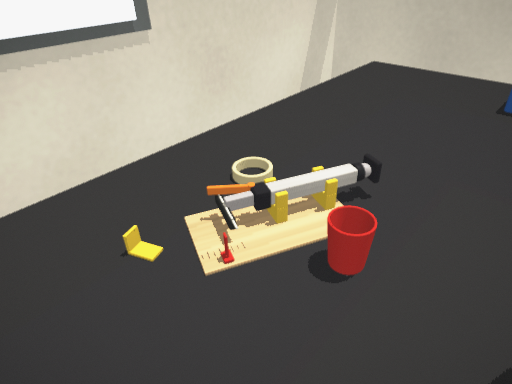

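```bash
cat > h.py <<'E'
import numpy as np,cv2
def ray(f,u,v,z):
    R=f["view"][:3,:3];t=f["view"][:3,3]
    d=R.T@np.array([(u-f["cx"])/f["fx"],-(v-f["cy"])/f["fy"],-1.]);o=-R.T@t
    return o+d*(z-o[2])/d[2]
def proj(f,P):
    p=f["view"][:3,:3]@np.asarray(P,float)+f["view"][:3,3]
    return np.array([f["cx"]+f["fx"]*p[0]/-p[2],f["cy"]-f["fy"]*p[1]/-p[2]])
def hsv(f): return cv2.cvtColor(f["image"],cv2.COLOR_BGR2HSV)
def masks(f):
    h=hsv(f);H,S,V=h[...,0].astype(int),h[...,1],h[...,2]
    return dict(orange=(H>6)&(H<20)&(S>180)&(V>120),red=((H<5)|(H>175))&(S>150)&(V>70),wood=(H>8)&(H<25)&(S>50)&(S<170)&(V>130),white=(S<40)&(V>150))
def comp(m,lo,hi):  # pixel coords in box lo..hi (u,v)
    v,u=np.nonzero(m[lo[1]:hi[1],lo[0]:hi[0]]);return np.c_[u+lo[0],v+lo[1]]
E
python3 - <<'E'
import numpy as np,cv2
from h import *
f=dict(np.load("pics/top0.npz")); im=f["image"]
g=np.load("pics/side0.npz")["image"]
a=cv2.resize(im[125:265,175:325],None,fx=5,fy=4.2,interpolation=cv2.INTER_NEAREST)
a=cv2.resize(im[125:220,175:275],(600,570),interpolation=cv2.INTER_NEAREST);cv2.imwrite("pics/c1.png",a)
cv2.imwrite("pics/c2.png",cv2.resize(g[165:275,180:290],(600,600),interpolation=cv2.INTER_NEAREST))
m=masks(f)
w=comp(m["wood"],(170,120),(335,260)); print("wood",w.min(0),w.max(0))
r=cv2.minAreaRect(w.astype(np.float32));B=cv2.boxPoints(r);P=np.array([ray(f,*b,6) for b in B]);print(P.round(1))
print([np.linalg.norm(P[i]-P[i-1]).round(1) for i in range(4)])
for n,z in(("orange",73),("red",54.5)):
    c=comp(m[n],(170,120),(260,215)); print(n,len(c),c.min(0),c.max(0))
    R=cv2.minAreaRect(c.astype(np.float32));print(R,[ray(f,*b,z).round(1) for b in cv2.boxPoints(R)])
E
```

```text
wood [180 120] [321 250]
[[ 534.1  186.9    6. ]
 [ 799.7   62.2    6. ]
 [ 669.1 -201.8    6. ]
 [ 409.3  -74.7    6. ]]
[np.float64(289.8), np.float64(293.3), np.float64(294.6), np.float64(289.2)]
orange 34 [220 148] [249 174]
((234.50003051757812, 160.50001525878906), (38.18376159667969, 5.656853675842285), 45.0) [array([628.8,  91.4,  73. ]), array([637.7,  82.9,  73. ]), array([579.8,  23.6,  73. ]), array([571.,  32.,  73.])]
red 62 [195 189] [203 199]
((198.90000915527344, 194.20001220703125), (6.260990142822266, 9.391485214233398), 26.56505012512207) [array([525. , 145.8,  54.5]), array([543.6, 137. ,  54.5]), array([537.6, 124.6,  54.5]), array([519. , 133.4,  54.5])]
```

View pics/c1.png

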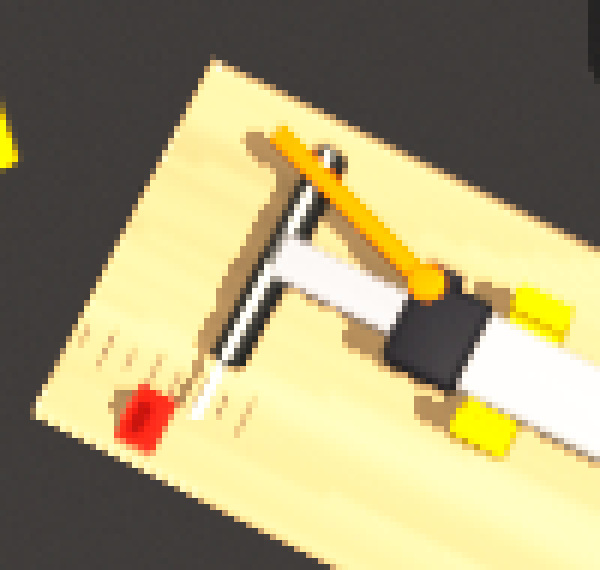

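View pics/c2.png

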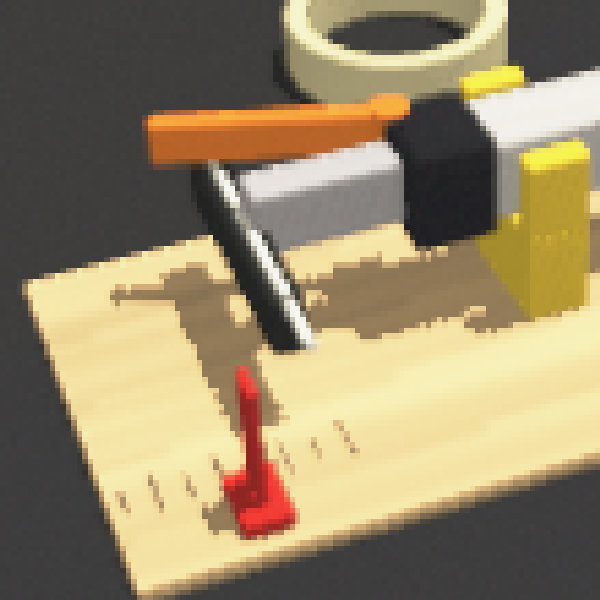

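```bash
python3 - <<'E'
import numpy as np,cv2
from h import *
f=dict(np.load("pics/top0.npz")); g=dict(np.load("pics/side0.npz"))
m=masks(f)["wood"].astype(np.uint8); m[:120]=0;m[260:]=0;m[:,:170]=0;m[:,335:]=0
m=cv2.morphologyEx(m,cv2.MORPH_OPEN,np.ones((3,3)))
n,l,s,_=cv2.connectedComponentsWithStats(m); c=np.argwhere(l==1+s[1:,4].argmax())[:,::-1]
r=cv2.minAreaRect(c.astype(np.float32));print(r)
# corners read by eye
A=ray(f,210.5,135,6);B=ray(f,180.8,193.7,6);print("corners",A,B,np.linalg.norm(A-B))
bx=[ray(f,*b,6) for b in cv2.boxPoints(r)];print(np.round(bx,1))
ey=(B-A)/np.linalg.norm(B-A)
# orient from white line too: fit white pixels on bar/pointer
px=comp(masks(f)["white"],(200,140),(240,200))
P=np.array([ray(f,*p,54.5) for p in px]);
print("white n",len(px))
ex=np.array([ey[1],-ey[0],0]);O=A-115*ex+60*ey
print("ex",ex,"O",O,"yaw",np.arctan2(ex[1],ex[0]))
S=lambda p:(round((p-O)@ex,1),round((p-O)@ey,1))
cr=lambda x,y:(175+x/6,125+y/6)
for nm,xy,z in(("pointer end",(200,415),54.5),("bar far end white",(328,165),54.5),("red tip",(145,412),54.5),("collar L",(387,348),60),("collar corner far L",(460,387),60),("lever tip",(281,135),73),("hinge",(428,281),73),("pad yL",(483,420),73),("pad yR",(548,305),73)):
    p=ray(f,*cr(*xy),z);print(nm,p.round(1),S(p))
def tri(a,b):
    z=np.arange(0,120.);d=[np.linalg.norm(ray(f,*a,q)[:2]-ray(g,*b,q)[:2]) for q in z];i=int(np.argmin(d));return ray(f,*a,z[i]),ray(g,*b,z[i]),d[i]
c2=lambda x,y:(180+x*.18333,165+y*.18333)
print("red",tri(cr(145,412),c2(243,370)));print("ptr",tri(cr(200,415),c2(312,346)));print("tip",tri(cr(281,135),c2(150,119)))
E
```

```text
((216.16261291503906, 164.7666778564453), (9.158950805664062, 37.34260177612305), 13.626996040344238)
corners [672.51391406 118.42093032   6.        ] [534.41776656 184.08454893   6.        ] 152.91257882545878
[[562.8 123.3   6. ]
 [647.9 104.8   6. ]
 [643.1  83.9   6. ]
 [558.1 102.6   6. ]]
white n 225
ex [0.42941934 0.90310522 0.        ] O [568.94437706  40.32899088   6.        ] yaw 1.1269466081165544
pointer end [531.7 114.5  54.5] (np.float64(51.0), np.float64(65.5))
bar far end white [624.4  69.5  54.5] (np.float64(50.1), np.float64(-37.6))
red tip [532.5 134.6  54.5] (np.float64(69.5), np.float64(73.5))
collar L [556.8  46.3  60. ] (np.float64(0.2), np.float64(13.6))
collar corner far L [543.   19.6  60. ] (np.float64(-29.9), np.float64(14.5))
lever tip [632.2  85.3  73. ] (np.float64(67.8), np.float64(-37.8))
hinge [580.   31.5  73. ] (np.float64(-3.3), np.float64(-13.8))
pad yL [530.4  11.   73. ] (np.float64(-43.1), np.float64(22.2))
pad yR [572.  -11.7  73. ] (np.float64(-45.7), np.float64(-25.1))
red (array([532.53847648, 134.85938185,  53.        ]), array([536.82752003, 138.70143131,  53.        ]), np.float64(5.758232249121557))
ptr (array([531.90864155, 115.02114201,  50.        ]), array([532.16839696, 116.0390685 ,  50.        ]), np.float64(1.0505461441801498))
tip (array([632.49935273,  85.52838847,  71.        ]), array([634.35806147,  86.85248485,  71.        ]), np.float64(2.282110737810939))
```

```bash
cat >> h.py <<'E'
ex=np.array([.42942,.90311,0]);ey=np.array([-.90311,.42942,0]);O=np.array([568.94,40.33,0])
W=lambda x,y,z:O+x*ex+y*ey+np.array([0,0,z])
def S(p): return np.array([(p-O)@ex,(p-O)@ey,p[2]])
E
python3 - <<'E'
from h import *
f=dict(np.load("pics/top0.npz")); g=dict(np.load("pics/side0.npz"))
for d,(u0,u1,v0,v1) in((f,(190,208,186,203)),(g,(218,240,230,266))):
    im=d["image"][v0:v1,u0:u1,2].astype(int); r=masks(d)["red"][v0:v1,u0:u1]
    print("u0",u0)
    for i,row in enumerate(im*r): print(v0+i,' '.join('%3d'%x for x in row))
for x in(73,75,77):
  print(x,[ [proj(d,W(x+a,y,54.5)).round(1).tolist() for a in(-1.5,1.5) for y in(70,82)] for d in(f,g)],"foot",[[proj(d,W(x+a,y,6)).round(1).tolist() for a in(-8,8) for y in(64,88)] for d in (f,g)])
print("ptr end pred",[proj(d,W(51,67,54.5)).round(1) for d in(f,g)])
E
```

```text
u0 190
186   0   0   0   0   0   0   0   0   0   0   0   0   0   0   0   0   0   0
187   0   0   0   0   0   0   0   0   0   0   0   0   0   0   0   0   0   0
188   0   0   0   0   0   0   0   0   0   0   0   0   0   0   0   0   0   0
189   0   0   0   0   0   0   0   0   0 245   0   0   0   0   0   0   0   0
190   0   0   0   0   0   0   0   0 255 255 255   0   0   0   0   0   0   0
191   0   0   0   0   0   0   0 253 253 254 255 255 255   0   0   0   0   0
192   0   0   0   0   0   0   0 254 208 218 249 255 255 255   0   0   0   0
193   0   0   0   0   0   0 255 242 204 202 243 255 255 255   0   0   0   0
194   0   0   0   0   0   0 254 208 203 217 254 255 255   0   0   0   0   0
195   0   0   0   0   0 255 242 203 202 242 255 255 255   0   0   0   0   0
196   0   0   0   0   0 255 238 200 226 254 255 255   0   0   0   0   0   0
197   0   0   0   0   0 255 254 242 253 255 255 255   0   0   0   0   0   0
198   0   0   0   0   0   0 254 255 255 255 255   0   0   0   0   0   0   0
199   0   0   0   0   0   0   0   0 255 255 255   0   0   0   0   0   0   0
200   0   0   0   0   0   0  
[... 3699 characters left out ...]
, 189.0], [194.8, 198.3]], [[231.2, 250.5], [236.0, 260.1], [221.9, 253.3], [226.4, 263.1]]]
75 [[[198.3, 191.5], [195.8, 196.4], [197.0, 190.9], [194.6, 195.7]], [[225.2, 231.3], [227.6, 236.0], [223.3, 231.9], [225.7, 236.6]]] foot [[[204.9, 191.7], [200.2, 201.0], [198.8, 188.6], [194.1, 197.9]], [[230.1, 250.9], [234.8, 260.5], [220.7, 253.6], [225.2, 263.4]]]
77 [[[197.4, 191.1], [195.0, 195.9], [196.2, 190.4], [193.8, 195.3]], [[224.0, 231.7], [226.3, 236.4], [222.1, 232.2], [224.4, 236.9]]] foot [[[204.2, 191.3], [199.5, 200.6], [198.0, 188.2], [193.3, 197.5]], [[228.9, 251.2], [233.7, 260.9], [219.6, 254.0], [224.0, 263.8]]]
ptr end pred [array([208. , 194.8]), array([238.3, 226.4])]
```

```bash
cat >> h.py <<'E'
from scipy.spatial.transform import Rotation as Rn
def state():
    from rig import arm
    s=arm.read_state();q=s["orientation"];return s,Rn.from_quat([q[1],q[2],q[3],q[0]])
def goal(x,y,z,yaw=.03):
    s,R=state();M=R.as_matrix()
    ty=ey+yaw*ex;ty/=np.linalg.norm(ty)
    if ty@M[:,1]<0: ty=-ty
    tx=np.array([0,0,-1.]);T=Rn.from_matrix(np.c_[tx,ty,np.cross(tx,ty)])
    d=M.T@(W(x,y,z)-s["eef_pos"]);r=(R.inv()*T).as_rotvec()
    print("now",S(s["eef_pos"]).round(1),"F stand",(s["force"]@ex).round(1),(s["force"]@ey).round(1),s["force"][2].round(1),"w",s["width"].round(1),"t",s["clock"])
    print("tool axes stand",[(M[:,i]@ex).round(3) for i in range(3)],[(M[:,i]@ey).round(3) for i in range(3)])
    print("goal shift m",(d/1000).round(4),"turn/90",(r/(np.pi/2)).round(4))
E
python3 -c "
from h import *
goal(24,-14,150);goal(24,-14,48)"
```

```text
Traceback (most recent call last):
  File "h.py", line 28, in goal
    print("now",S(s["eef_pos"]).round(1),"F stand",(s["force"]@ex).round(1),(s["force"]@ey).round(1),s["force"][2].round(1),"w",s["width"].round(1),"t",s["clock"])
                                                                                                                                ^^^^^^^^^^^^^^^^
AttributeError: 'float' object has no attribute 'round'
```

```bash
sed -i 's/s\["width"\].round(1)/round(s["width"],1)/' h.py; python3 -c "
from h import *
goal(24,-14,150);goal(24,-14,48)"
```

```text
now [264.9 563.5 247.8] F stand -0.8 -0.4 0.3 w 85.4 t 0.1
tool axes stand [np.float64(-0.001), np.float64(0.993), np.float64(0.122)] [np.float64(-0.0), np.float64(0.122), np.float64(-0.993)]
goal shift m [ 0.0981 -0.3093  0.5438] turn/90 [-9.032e-01 -5.000e-04  5.000e-04]
now [264.9 563.5 247.8] F stand -0.8 -0.4 0.3 w 85.4 t 0.1
tool axes stand [np.float64(-0.001), np.float64(0.993), np.float64(0.122)] [np.float64(-0.0), np.float64(0.122), np.float64(-0.993)]
goal shift m [ 0.2001 -0.3092  0.5439] turn/90 [-9.032e-01 -5.000e-04  5.000e-04]
```

apply_moves:
  commands:
    - [0,-0.025,0.045,-0.07,0,0]
    - [0,-0.055,0.095,-0.16,0,0]
    - [0,-0.085,0.15,-0.25,0,0]
    - [0,-0.115,0.205,-0.34,0,0]
    - [0,-0.145,0.255,-0.43,0,0]
    - [0,-0.175,0.31,-0.52,0,0]
    - [0,-0.205,0.365,-0.61,0,0]
    - [0,-0.24,0.42,-0.71,0,0]
    - [0,-0.27,0.475,-0.8,0,0]
    - [0.02,-0.3093,0.5438,-0.9032,0,0]
  gripper: -1
  newtons: 30

```text
clock: 1.35
eef_pos: [579.1, 70.6, 234.1]
orientation: [0.603, -0.37, 0.602, 0.37]
force: [-0.4, 0.5, 0.0]
width: 85.4
```

```bash
python3 -c "
from h import *
goal(24,-14,110)"
```

```text
now [ 31.8   3.8 234.1] F stand 0.3 0.6 0.0 w 85.4 t 1.35
tool axes stand [np.float64(0.001), np.float64(0.025), np.float64(1.0)] [np.float64(-0.002), np.float64(1.0), np.float64(-0.025)]
goal shift m [ 0.1241 -0.0178 -0.0074] turn/90 [0.003  0.0006 0.001 ]
```

apply_moves:
  commands:
    - [0,0,0,0,0,0]
    - [0,0,0,0,0,0]

```text
clock: 1.6
eef_pos: [577.1, 72.7, 233.2]
orientation: [0.603, -0.368, 0.604, 0.368]
force: [0.3, -0.0, 0.6]
width: 85.3
```

```bash
python3 -c "
from h import *
goal(24,-14,110)"
```

```text
now [ 32.7   6.5 233.2] F stand 0.1 -0.3 0.6 w 85.3 t 1.6
tool axes stand [np.float64(-0.0), np.float64(0.032), np.float64(0.999)] [np.float64(0.001), np.float64(0.999), np.float64(-0.032)]
goal shift m [ 0.1232 -0.0209 -0.008 ] turn/90 [-0.0012 -0.0002 -0.0007]
```

apply_moves:
  commands:
    - [0.05,-0.02,-0.008,0,0,0]
    - [0.1,-0.0209,-0.008,0,0,0]
    - [0.123,-0.0209,-0.008,0,0,0]
    - [0.123,-0.0209,-0.008,0,0,0]

```text
clock: 2.1
eef_pos: [591.2, 57.0, 109.6]
orientation: [0.602, -0.368, 0.604, 0.369]
force: [-0.0, 0.3, 0.0]
width: 85.5
```

```bash
python3 -c "
from h import *
goal(24,-14,48)
from rig import arm
for n in ('side','top'):
  f=arm.grab_frame(n);np.savez('pics/'+n+'1.npz',**f)
  if n=='side': a=f['image'][110:290,150:390]
  else: b=f['image'][110:240,160:290]
cv2.imwrite('pics/p1.png',np.hstack([cv2.resize(a,(500,375)),cv2.resize(b,(300,375))]))"
```

```text
now [ 24.6 -12.9 109.6] F stand 0.2 0.1 0.0 w 85.5 t 2.1
tool axes stand [np.float64(-0.001), np.float64(0.029), np.float64(1.0)] [np.float64(0.003), np.float64(1.0), np.float64(-0.029)]
goal shift m [ 0.0616 -0.0013 -0.0005] turn/90 [ 0.0003 -0.0008 -0.0016]
```

View pics/p1.png

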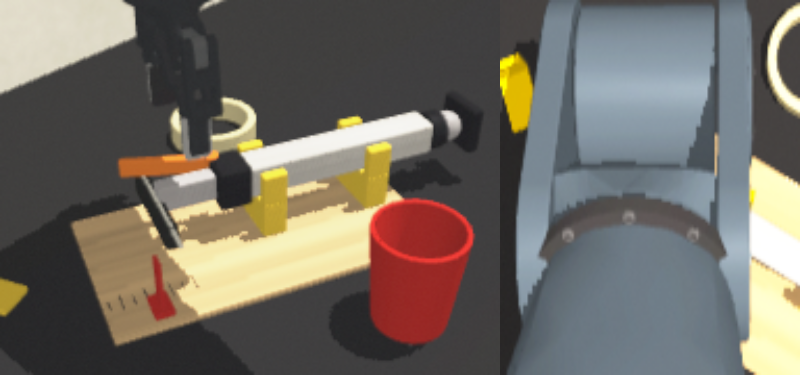

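The arm covers the top view. The side view shows the fingers above the leg, between collar (235,180) and bar (158,210), with the lever still open at (165,165).

apply_moves:
  commands:
    - [0.02,-0.001,0,0,0,0]
    - [0.04,-0.001,0,0,0,0]
    - [0.055,-0.001,0,0,0,0]
    - [0.062,-0.001,0,0,0,0]
    - [0.062,-0.001,0,0,0,0]

```text
clock: 2.82
eef_pos: [593.2, 55.3, 48.0]
orientation: [0.603, -0.369, 0.604, 0.369]
force: [-0.6, 0.1, 0.3]
width: 85.5
```

```bash
python3 -c "
from h import *
goal(50,-14,48)
from rig import arm
f=arm.grab_frame('side');np.savez('pics/side2.npz',**f)
cv2.imwrite('pics/p2.png',cv2.resize(f['image'][130:280,170:370],(800,600)))"
```

```text
now [ 24.  -15.5  48. ] F stand -0.2 0.6 0.3 w 85.5 t 2.825
tool axes stand [np.float64(-0.0), np.float64(0.03), np.float64(1.0)] [np.float64(0.001), np.float64(1.0), np.float64(-0.03)]
goal shift m [0.     0.0023 0.026 ] turn/90 [-0.     -0.0002 -0.0005]
```

View pics/p2.png

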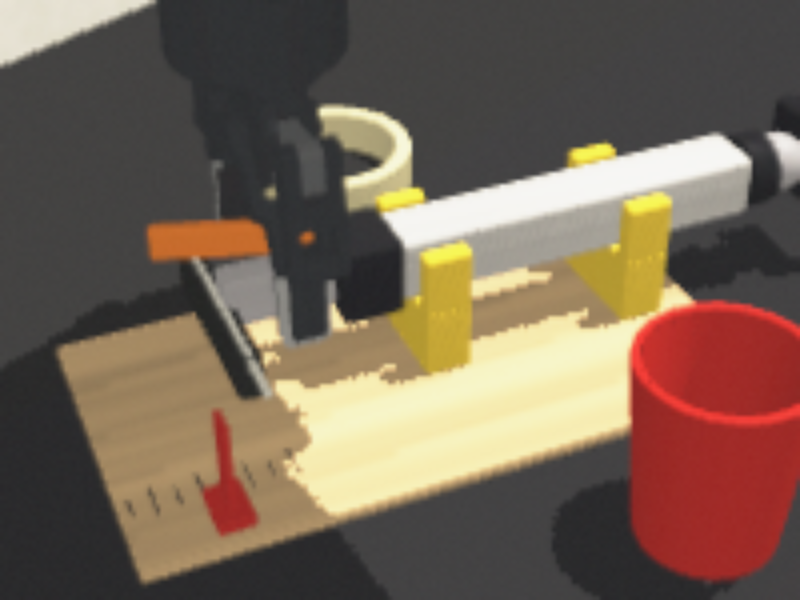

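apply_moves:
  commands:
    - [0,0.001,0.005,0,0,0]
    - [0,0.001,0.01,0,0,0]
    - [0,0.001,0.015,0,0,0]
    - [0,0.001,0.02,0,0,0]
    - [0,0.001,0.026,0,0,0]
    - [0,0.001,0.026,0,0,0]

```text
clock: 3.62
eef_pos: [604.2, 79.0, 48.7]
orientation: [0.603, -0.369, 0.604, 0.369]
force: [-1.9, -4.6, 2.7]
width: 85.6
```

```bash
python3 -c "
from h import *
goal(50,-14,48)
from rig import arm
f=arm.grab_frame('side');np.savez('pics/side3.npz',**f)
cv2.imwrite('pics/p3.png',cv2.resize(f['image'][170:270,190:300],(660,600),interpolation=cv2.INTER_NEAREST))"
```

```text
now [ 50.1 -15.2  48.7] F stand -5.0 -0.3 2.7 w 85.6 t 3.625
tool axes stand [np.float64(-0.001), np.float64(0.029), np.float64(1.0)] [np.float64(0.0), np.float64(1.0), np.float64(-0.029)]
goal shift m [ 0.0007  0.0012 -0.0001] turn/90 [ 0.0006 -0.0007 -0.0003]
```

View pics/p3.png

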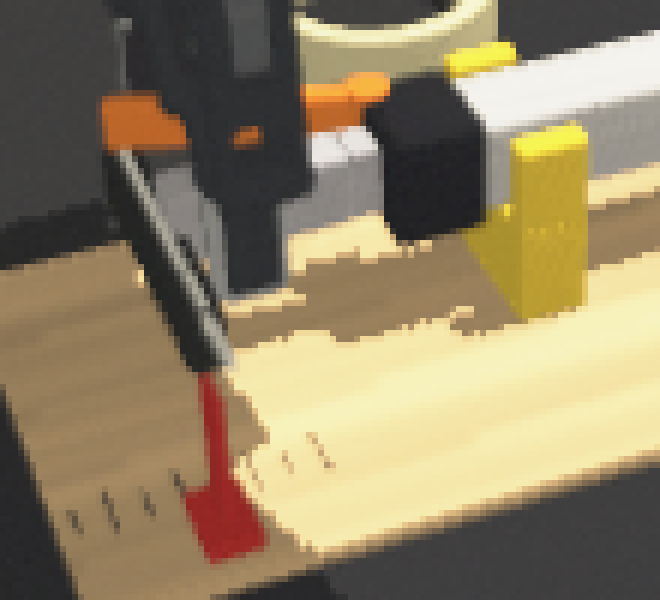

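apply_moves:
  commands:
    - [0,0,0.004,0,0,0]
    - [0,0,0.008,0,0,0]
    - [0,0,0.008,0,0,0]
    - [0,0,0.008,0,0,0]

```text
clock: 4.18
eef_pos: [607.6, 85.9, 48.6]
orientation: [0.603, -0.369, 0.604, 0.369]
force: [-3.9, -4.2, 3.3]
width: 85.7
```

```bash
python3 -c "
from h import *
goal(58,-14,48)
from rig import arm
F=[arm.grab_frame('side') for _ in range(3)]
f=F[0];np.savez('pics/side4.npz',**f)
cv2.imwrite('pics/p4.png',cv2.resize(f['image'][188:248,195:255],(600,600),interpolation=cv2.INTER_NEAREST))
im=np.mean([x['image'] for x in F],0)
print('G then R')
for v in range(220,246): print(v,' '.join('%3d/%3d'%(im[v,u,1],im[v,u,2]) for u in range(214,236)))
"
```

```text
now [ 57.8 -15.4  48.6] F stand -5.5 1.7 3.3 w 85.7 t 4.175
tool axes stand [np.float64(-0.001), np.float64(0.029), np.float64(1.0)] [np.float64(0.001), np.float64(1.0), np.float64(-0.029)]
goal shift m [0.0006 0.0014 0.0002] turn/90 [ 0.0003 -0.0007 -0.0005]
G then R
220  36/ 37  37/ 36  64/ 64 133/136 161/164  98/ 99  42/ 41  74/ 75 131/133 127/129 100/100 115/116 115/117 127/134 161/183 171/196 206/233 210/234 217/240 225/243 226/244 226/244
221  38/ 37  37/ 36  45/ 43  93/ 94 165/169 146/149  87/ 88  57/ 60 119/126 153/166 165/186 174/199 206/233 209/234 216/239 219/240 225/244 221/242 166/200 168/202 168/203 168/203
222  37/ 36  38/ 38  38/ 37  58/ 59 114/117 123/125  65/ 66  43/ 45 109/126 213/236 216/239 218/240 225/244 220/242 166/200 167/203 169/203 163/196 123/147 124/148 124/149 124/149
223  39/ 37  37/ 37  37/ 37  40/ 39  71/ 72 131/134 137/140  39/ 38  93/110 205/233 220/242 165/201 167/202 162/195 123/149 124/150 124/149 123/149 124/149 125/149 125/149 125/150
224  37/ 37  38/ 38  38/ 37  38/ 38  76/ 78 159/162 159/163  86/ 87  67/ 77 140/167 162/197 124/149 124/149 124
[... 3148 characters left out ...]
 130/155 130/155 129/156 128/154 128/154 129/155 129/156 125/155  58/144  38/143  39/153  68/154 137/164 139/165 167/203 241/247 241/247 241/247 241/247 241/247
243 129/155 129/155 128/153 128/154 130/157 131/157 132/158 133/160 134/161 129/161  77/149  37/142  38/151  69/155 139/166 139/167 167/203 241/247 240/247 240/247 240/247 240/247
244 129/155 131/156 132/157 131/158 133/160 135/162 136/163 137/164 137/165 132/164  83/152  38/142  40/150  64/155 125/165 158/192 230/245 239/247 239/247 239/247 238/247 238/247
245 133/160 133/160 135/162 135/163 136/164 137/164 138/165 138/166 138/166 133/164  84/151  38/142  40/149  59/154 116/162 154/186 225/244 238/247 237/247 237/246 236/246 235/246
```

View pics/p4.png

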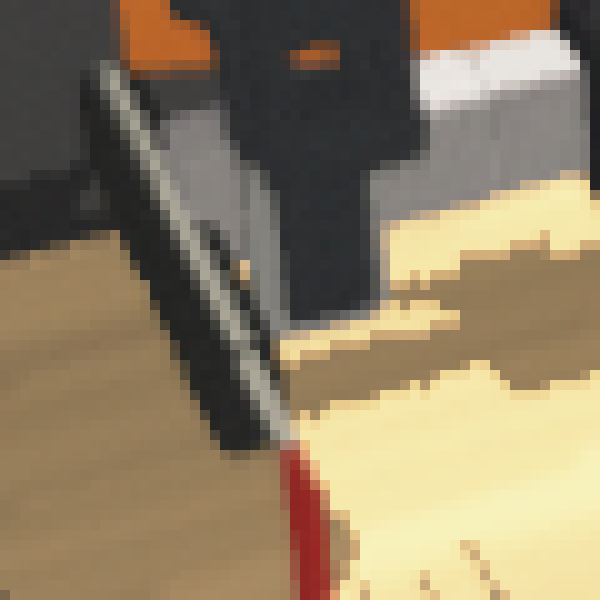

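```bash
python3 -c "
from h import *
a=np.load('pics/side0.npz')['image'].astype(int);f=dict(np.load('pics/side4.npz'));b=f['image'].astype(float)
for v in range(230,241): print(v,' '.join('%3d/%3d'%(a[v,u,1],a[v,u,2]) for u in range(220,230)))
L=[]
for v in range(205,230):
  u0=int(round(219.9+.505*(v-225)));us=np.arange(u0-2,u0+3);g=b[v,us,1];w=np.clip(g-100,0,None)
  L.append((v,(us*w).sum()/w.sum()))
L=np.array(L);print(L.round(2).tolist());p=np.polyfit(L[:,0],L[:,1],1);print(p,np.polyval(p,[231,234.6]), (L[:,1]-np.polyval(p,L[:,0])).std())
d=lambda y1,y0,x:(proj(f,W(x,y1,54.5))-proj(f,W(x,y0,54.5)))/(y1-y0)
v=d(76,20,75);print('ey img',v,v[0]/v[1],'ex img',proj(f,W(76,76,54.5))-proj(f,W(75,76,54.5)))
"
```

```text
230 118/141 118/140 119/141 119/141 121/144 121/143 147/177 228/245 227/244 226/244
231 118/143 119/144 122/145 124/147 124/147 124/148 132/158 181/218 227/244 226/244
232 124/148 123/148 120/151  98/180  96/217 105/190 123/146 147/178 227/244 227/244
233 123/148 122/146 117/156  73/213  69/239  97/205 124/148 149/179 228/245 230/245
234 122/147 123/148 118/150  76/191  61/242  78/236 107/192 133/160 186/220 232/245
235 124/149 124/149 119/149  78/162  54/229  65/241  98/207 128/153 153/184 231/245
236 127/151 127/153 121/151  79/149  45/187  61/243  77/235 106/171 134/161 184/219
237 127/153 127/153 123/151  90/144  38/152  50/213  54/196  91/160 124/149 152/183
238 126/150 124/149 120/148  95/145  40/141  40/153  49/150  89/152 125/150 135/162
239 203/232 123/148 125/150 111/146  38/138  36/143  44/150  81/153 125/150 125/150
240 164/199 126/152 126/151 119/150  37/138  38/142  43/152  75/152 124/150 128/153
[[205.0, 210.92], [206.0, 211.19], [207.0, 211.71], [208.0, 212.02], [209.0, 212.83], [210.0, 212.79], [211.0, 213.42], [212.0, 213.64], [213.0, 214.42], [214.0, 214.65], [215.0, 215.41], [216.0, 215.64], [217.0, 216.42], [218.0, 216.66], [219.0, 217.41], [220.0, 217.64], [221.0, 218.42], [222.0, 218.63], [223.0, 219.54], [224.0, 219.5], [225.0, 220.07], [226.0, 220.47], [227.0, 221.08], [228.0, 221.63], [229.0, 222.49]]
[  0.47696579 112.8426762 ] [223.02177361 224.73885045] 0.19478737704680266
ey img [0.18401197 0.36272271] 0.5073075519923735 ex img [-0.62257325  0.1736631 ]
```

apply_moves:
  commands:
    - [0,0.002,0,0,0,0]
    - [0,0.004,0,0,0,0]
    - [0,0.006,0.0002,0,0,0]
    - [0,0.008,0.0003,0,0,0]
    - [0,0.01,0.0005,0,0,0]
    - [0,0.0105,0.0005,0,0,0]
    - [0,0.0105,0.0005,0,0,0]
  gripper: -0.35
  newtons: 25

```text
clock: 5.2
eef_pos: [599.4, 90.6, 48.6]
orientation: [0.603, -0.369, 0.603, 0.368]
force: [1.7, -7.9, -1.0]
width: 57.2
```

```bash
cat > m.py <<'E'
from h import *
def line(name):
    from rig import arm
    f=arm.grab_frame('side');np.savez(f'pics/{name}.npz',**f);b=f['image'].astype(float)
    for v in range(222,229): print(v,' '.join('%3d'%b[v,u,1] for u in range(214,228)))
    return f
E
python3 -c "
from m import *
goal(59.5,-5,48,0)
f=line('side5')
cv2.imwrite('pics/p5.png',cv2.resize(f['image'][170:270,190:300],(660,600),interpolation=cv2.INTER_NEAREST))"
```

```text
now [58.4 -5.9 48.6] F stand -6.4 -4.9 -1.0 w 57.2 t 5.2
tool axes stand [np.float64(-0.001), np.float64(0.03), np.float64(1.0)] [np.float64(-0.001), np.float64(1.0), np.float64(-0.03)]
goal shift m [0.0006 0.0009 0.001 ] turn/90 [-0.0189 -0.0004  0.0009]
222  37  40  42  76 115 121  38  50  84  75  54  79  82 101
223  36  38  38  45  83 132 138  43  72 121 116 121 118 124
224  37  37  37  40  80 158 160  86  64 127 126 126 127 126
225  38  38  40  36  63 134 167 143  58 113 125 125 126 126
226  38  38  39  37  56 115 167 159  93 107 126 126 124 125
227  68  37  37  39  43  85 148 167 146  94 125 124 123 121
228 107  38  36  39  37  59 123 168 163 130 123 121 121 137
```

View pics/p5.png

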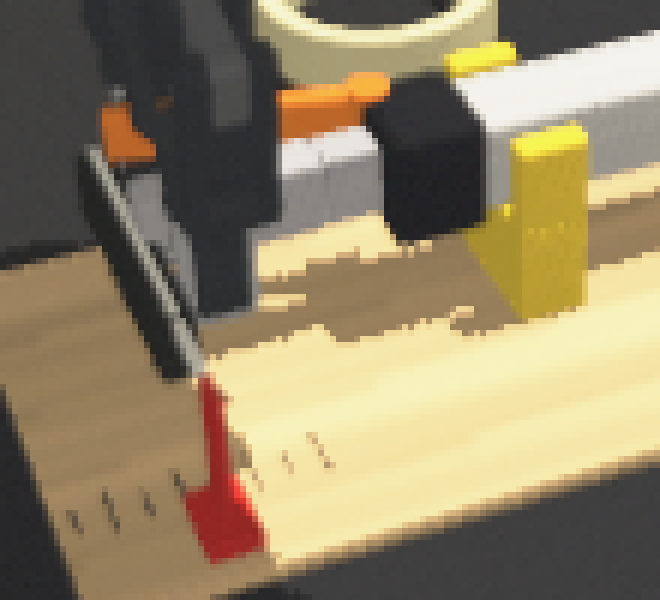

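apply_moves:
  commands:
    - [0,0.0005,0.0006,-0.009,0,0]
    - [0,0.0008,0.0012,-0.019,0,0]
    - [0,0.0008,0.0012,-0.019,0,0]
    - [0,0.0008,0.0012,-0.019,0,0]

```text
clock: 5.75
eef_pos: [599.2, 92.0, 48.6]
orientation: [0.598, -0.378, 0.598, 0.377]
force: [2.1, -8.5, -0.7]
width: 57.7
```

```bash
python3 -c "
from m import *
goal(59.5,-5,48,0)
f=line('side6')"
```

```text
now [59.6 -5.1 48.6] F stand -6.7 -5.6 -0.7 w 57.7 t 5.75
tool axes stand [np.float64(-0.0), np.float64(0.001), np.float64(1.0)] [np.float64(-0.001), np.float64(1.0), np.float64(-0.001)]
goal shift m [ 0.0006  0.0001 -0.0001] turn/90 [-0.0005 -0.0003  0.0007]
222  38  38  44  80 124 100  38  53  98  79  46  49  66  83
223  38  37  39  48  92 123  86  50  91 116  85 115 118 119
224  36  36  39  51 106 158 144  47  83 127 120 128 127 126
225  37  37  39  44  93 166 160  88  76 127 126 126 125 124
226  37  37  39  38  63 133 167 143  67 126 125 126 124 124
227  39  35  39  41  44  91 167 160  96 125 125 124 123 121
228  67  39  40  34  38  63 133 167 148 112 123 121 121 139
```

apply_moves:
  commands:
    - [0,0,-0.0006,0,0,0]
    - [0,0,-0.0006,0,0,0]
    - [0,0,-0.0006,0,0,0]

```text
clock: 6.18
eef_pos: [598.9, 91.6, 48.6]
orientation: [0.598, -0.378, 0.598, 0.377]
force: [1.5, -6.9, -0.9]
width: 57.2
```

apply_moves:
  commands:
    - [0,0,0,0,0,0]
    - [0,0,0,0,0,0]
    - [0,0,0,0,0,0]
    - [0,0,0,0,0,0]
    - [0,0,0,0,0,0]
    - [0,0,0,0,0,0]
    - [0,0,0,0,0,0]
  gripper: 1
  newtons: 30

```text
clock: 7.05
eef_pos: [597.9, 92.2, 49.3]
orientation: [0.597, -0.377, 0.598, 0.378]
force: [-8.0, -2.5, 11.6]
width: 24.6
```

```bash
python3 -c "
from m import *
goal(59,-5,48,0)
f=line('side7')
cv2.imwrite('pics/p7.png',cv2.resize(f['image'][170:270,190:300],(660,600),interpolation=cv2.INTER_NEAREST))"
```

```text
now [59.3 -3.9 49.3] F stand -5.7 6.1 11.6 w 24.6 t 7.05
tool axes stand [np.float64(-0.001), np.float64(0.0), np.float64(1.0)] [np.float64(0.001), np.float64(1.0), np.float64(-0.0)]
goal shift m [ 0.0013 -0.0011 -0.0003] turn/90 [-0.0003 -0.0005 -0.0009]
222  40  37  43  76 115 123  39  48  93 122 121 139 200 122
223  36  38  37  46  84 124  85  46 107 210 201 130 161 124
224  36  39  41  46  91 159 147  86  82 168 163 125 124 123
225  36  38  39  40  82 166 161  98  64 126 124 125 126 126
226  39  37  38  40  64 133 166 146  95 112 126 125 124 124
227  68  37  39  40  44  93 166 161 104 105 124 124 123 122
228  77  39  37  39  39  62 133 166 150 133 123 121 122 137
```

View pics/p7.png

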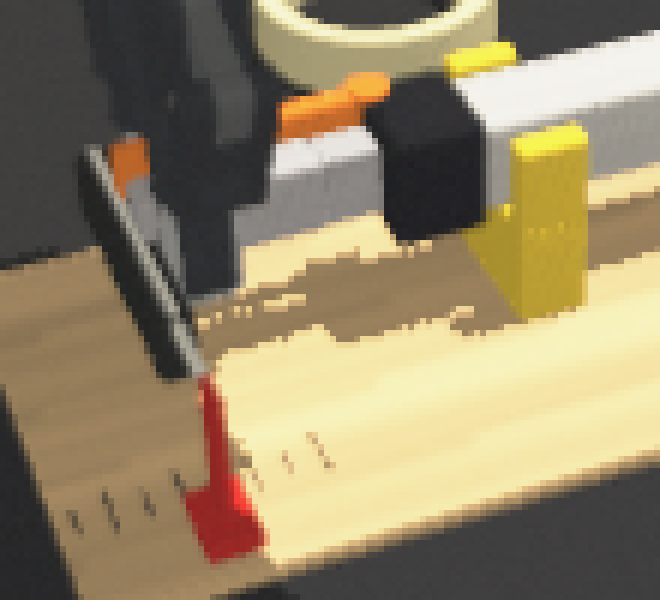

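```bash
python3 -c "
from h import *
f=dict(np.load('pics/side7.npz'));a=f['image'].astype(int)
for v in range(229,239): print(v,' '.join('%3d/%3d'%(a[v,u,1],a[v,u,2]) for u in range(219,229)))
m=masks(f)['orange'];c=comp(m,(190,170),(260,215));print(c.min(0),c.max(0))
t=c[c[:,0]<222];print('tip blob',t.min(0),t.max(0))
for q in(0,.05,.1,.3):
  print(q,[proj(f,W(-4+78*np.cos(q)+s*np.sin(q)*0,-14-78*np.sin(q)+s,z)).round(1).tolist() for s in(-4,4) for z in(57,73)])
"
```

```text
229  45/ 45  92/ 93 166/171 166/171 143/158 120/144 119/143 139/166 213/237 226/244
230  38/ 39  63/ 62 133/135 168/172 159/167 138/155 142/171 218/240 230/245 231/245
231  38/ 37  46/ 45  92/ 93 168/170 169/173 148/163 134/162 186/220 231/245 230/245
232  40/ 39  46/ 48  88/ 96 138/149 129/165 111/166 152/213 217/240 230/245 230/245
233  94/110 110/132 117/138 120/146  76/151  76/164 161/226 231/245 231/245 232/246
234 121/144 125/151 125/150 121/151  72/147  50/152 109/188 192/237 233/246 234/246
235 126/151 127/152 127/152 128/162 120/197  36/145  71/163 166/229 235/246 234/246
236 129/154 129/155 130/156 133/169 135/215  38/143  49/151 111/191 196/238 233/246
237 132/156 132/158 130/156 129/159 112/174  38/141  37/147  70/165 163/227 232/246
238 130/156 129/155 128/153 124/152  99/148  40/143  39/147  72/168 165/229 233/246
[209 183] [254 200]
tip blob [209 194] [214 200]
0 [[209.4, 200.1], [208.4, 192.5], [210.6, 202.6], [209.7, 194.9]]
0.05 [[208.8, 198.9], [207.9, 191.3], [210.1, 201.4], [209.2, 193.7]]
0.1 [[208.4, 197.7], [207.5, 190.1], [209.6, 200.1], [208.7, 192.5]]
0.3 [[207.8, 192.9], [206.9, 185.4], [209.0, 195.2], [208.1, 187.6]]
```

apply_moves:
  commands:
    - [0,0,-0.0002,0,0,0]
    - [0,0,-0.0003,0,0,0]
    - [0,0,-0.0003,0,0,0]
    - [0,0,-0.0003,0,0,0]
    - [0,0,-0.0003,0,0,0]
    - [0,0,-0.0003,0,0,0]
    - [0,0,-0.0003,0,0,0]
    - [0,0,-0.0003,0,0,0]

```text
clock: 8.1
eef_pos: [597.9, 92.3, 49.3]
orientation: [0.598, -0.377, 0.598, 0.378]
force: [-6.6, -0.6, 11.3]
width: 24.3
```

```bash
python3 -c "
from m import *
goal(59,-5,48,0)
f=line('side8')
m=masks(f)['orange'];c=comp(m,(190,170),(260,215));t=c[c[:,0]<222];print('tip',t.min(0),t.max(0))
a=np.load('pics/side1.npz')['image'];d=cv2.absdiff(a,f['image']).max(2)
print('cup/bracket diff',[int((d[r]>60).sum()) for r in(np.s_[205:275,325:380],np.s_[225:265,120:165],np.s_[155:175,245:275])])
"
```

```text
now [59.3 -3.9 49.3] F stand -3.4 5.7 11.3 w 24.3 t 8.1
tool axes stand [np.float64(-0.0), np.float64(0.0), np.float64(1.0)] [np.float64(0.001), np.float64(1.0), np.float64(-0.0)]
goal shift m [ 0.0013 -0.0011 -0.0003] turn/90 [-0.0003 -0.0002 -0.0008]
222  40  37  44  76 115 121  38  48  88 121 121 139 199 122
223  38  38  39  46  83 124  85  44 105 210 200 131 161 123
224  38  34  40  46  91 158 146  86  82 168 161 123 126 124
225  38  37  39  38  84 167 161  99  62 125 125 126 126 126
226  37  38  39  41  64 133 166 145  94 113 127 125 125 124
227  68  40  39  40  44  91 166 161 105 106 124 123 122 122
228  76  37  38  38  39  64 134 166 149 134 123 121 122 137
tip [209 194] [214 200]
cup/bracket diff [0, 60, 130]
```

```bash
python3 -c "
from rig import arm
print(arm.close_job()); s=arm.read_state();print(s['clock'],s['width'],s['force'])"
```

```text
the job is handed in; nothing more can be done
None
the job is handed in; nothing more can be done
```

I pushed the leg out to the red mark with the fingers behind the foot bar. Holding it there against the spring, I closed the fingers, which swung the lever shut. I handed the job in at about 8 s with leg and lever still pinched at a 30 N grip.

**Last checks:**
- **Leg at the mark:** in the side view the white pointer lines up with the centre of the red blade, within about 0.5 mm. It is probably slightly too far out if anything. Nothing shifted during a 1 s hold.
- **Lever closed:** its tip is at the image position predicted for closed, to within about 0.05 rad. I left it open until the leg was aligned.
- **Grip and forces:** the finger opening reads 24.3 mm against the nominal 26 mm. I put that down to the fingers flexing, because a lever not fully closed would read wider. The final wrist force was about 13 N.

**Less certain:**
- **Top view:** the arm blocked it from approach on, so the final alignment rests on the side camera alone.
- **Mark position:** the two cameras disagreed by about 4 mm on where the mark is. I therefore lined up pointer and blade within one side view instead of using coordinates.
- **Tape, bracket and cup:** I never moved near them. A side-view comparison taken before and after the push and grip showed no change at the cup. It did show some changed pixels around the bracket and tape, which I took to be the arm and its shadow but did not check further.

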